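# Run the feeler carriage round the bowl-checking jig

### The job

On the bowl-checking jig, take the wooden carriage that is threaded on the bent steel bar by its handle and slide it along the bar and round the bend, turning it to follow the bar, until it is right up against the stop block at the far end; then let go of it. Leave the identical spare carriage on the bench where it stands.

Things in the scene. Friction and masses are not known exactly. Their poses are not given: they have to be found in the camera images.
- carriage: Dark wood carriage on the steel bar (18 mm bore, 30 mm up, along its x), 0.2 kg, slides easily. Block 36 long (x), 40 wide (y), 50 mm tall; flat handle centred on it, 30 mm along x, 16 mm thick in y, from 50 to 100 mm up. Brass feeler pin juts 28 mm from its -y side, 44 mm up. Origin: centre of its underside, on the jig board (its top 18 mm above the bench); z up; +x is the way it must travel.
- jig: Fixed jig: grey board 240x325x18 mm, level 12 mm bar 48 mm above bench, post at its start, bowl (136 mm wide, top 74 mm above bench) inside the bend. Origin: on the bench below the start of the bend, z up. In this frame (mm) the bar runs along +x from (-90,0) to (0,0), then an arc of radius 130 about (0,-130) for 70 degrees to the right, then 40 straight to the stop. Carriage starts on the first run.
- stop: Dark steel block fixed at the far end of the bar: 20 mm thick, 44 wide, 60 tall, top 78 mm above the bench. Origin: on the jig board's top, in the face that the carriage comes up against, below the bar's axis; +x is the way the bar runs into it, z up. With the carriage home, the carriage's origin is at (-18,0,0) mm in this frame and its x is parallel to this x.
- spare: Spare carriage, same shape, size and wood as the other, standing by itself on the bench beside the jig, on no bar. Not to be used. Origin: centre of its underside.
There are look-alikes about, which are no part of the job. What is shaped like the carriage but blue is not meant.

How it is judged:
At the end, for the whole second after the job is handed in: The carriage on the bar is home at the stop block (gap to its face under 10 mm), in line with the bar there (within 12 degrees), upright (within 7 degrees), at rest and released; the spare carriage has not been moved by more than 30 mm at any time (x of carriage in the frame of stop above -0.028 m and angle between the x axis of carriage and the x axis of stop, either way round below 0.21 rad and angle between carriage's own z axis and vertical below 0.12 rad and linear speed of carriage below 0.01 m/s); the robot touches nothing.
It fails at once if the spare carriage is knocked or moved (more than 30 mm) (distance of spare from where it was at the start of the episode above 0.03 m).
It also fails if it takes over 35 s, if anything falls off the work surface, if the arm or the gripper's body presses on something with over 40 N, if the wrist force passes 120 N, or if a joint passes its speed limit or range.

### The arm

A 6-joint arm with a two-finger parallel gripper is mounted at the origin on the work surface. World frame = base frame: x ahead of the robot, y to its left, z up, the work surface at z = 0. Lengths are in m, angles in rad, forces in N, time in s.
With the tool pointing down it reaches from about 0.35 to 0.975 m from the base axis. Payload 4.9 kg.
Tool frame: the origin (TCP) lies on the mounting face of the last link; the fingertips stand 173 mm ahead of it and the grasp point (between the pads) lies 155 mm ahead of it; x points along the fingers, z is the direction in which the jaws open and shut, and the axes are right-handed (so a half turn about x gives the same grasp; the last joint's range is limited). The gripper opens to 85 mm and grips with 20 to 120 N. Pads are 22 mm wide; open, the fingers measure 114 mm over their backs; the gripper's body (76 mm by 85 mm) begins 54 mm behind the grasp point. The pads swing forward as they close: fully open they stand 13 mm farther back than shut.
Start: joints at [1.011, 0.053, 1.613, -0, 1.476, -0.119], TCP at [0.267, 0.565, 0.405] pointing down, gripper open.
Joint ranges: [-3.01, 3.01], [-1.01, 2.22], [0.06, 2.58], [-1.02, 4.17], [0.09, 2.62], [-3.14, 3.14]. Speed limits (rad/s): [2.57, 2.57, 3.14, 3.14, 3.14, 3.14].

### API

Orientations are given as a rotation vector (axis times angle).
In Python, from station import get_obs, get_image, get_calibration, finish_job, look_for, masks_of, tip_of gives the robot as it stands.
- The arm moves only by the tool carry_out, never from a script. Its argument "increments" is a list of rows, each a list of 3 entries, a list of its own where there are three numbers: the turn, a rotation vector about the world's x, y, z in units of 0.1 rad (1.0 is 0.1 rad), then the shift along the world's x, y, z in units of 20 mm (1.0 is 20 mm), then the opening, from 0 (shut) to 1 (fully open). A call has 1 to 8 rows; each row shifts and turns the pose as measured when the row begins; what a row does not reach is not made up. A row lasts 1/10 s, in which the tool goes at most 50 mm and 8.59 degrees, less where a joint would pass 70% of its speed; a pose out of reach is approached as far as the arm can. A call with a number of a shift or a turn outside -1 to 1 is refused whole. A call with a gripper value outside its range is refused whole. The fingers move at their own pace and stop on an object; "squeeze" is the grip in N (left out, the last holds). Time passes only in rows, so rows that do not move let the fingers close. It gives the time, the measured TCP pose, the force and the opening at its end, in the units of the state.
- get_obs(): the state, without advancing time (a new reading comes with each control period).
- get_image(name): name is "scene" or "top" or "wrist"; returns (picture, depth): 400x640x3 uint8, blue, green, red; 400x640 float32, m along the optical axis (not along the pixel's ray), 0 where there is no reading.
- get_calibration(name): a dict with "fx", "fy", "cx", "cy" (pixels), "position" and "orientation" of the camera in the world. Camera axes: x right, y down, z forward; pixel columns grow to the right and rows downward; lengths in m; the calibration is good to about 2 mm. The wrist camera is an equidistant fisheye: a pixel r from the principal point sees the ray r / f radians off the axis. A picture is of the moment at which its call begins: read the wrist's pose just before it. get_calibration takes no time and is no camera call; for the wrist camera it gives the pose at the moment of the call.
- finish_job(): hands the job in, once; it reports no verdict.
Trained networks look in the newest picture that a camera, given by its name, has taken for a name from the list of things; names that differ only in an ending like _2 or _b are one class to them, and where a whole thing is asked for, a point or a joint stands for the part that bears it (a point fixed in the world has none). Each returns a list of dicts, best first, with "p" (0 to 1); they miss things now and then, are a little off and sometimes report something else, mostly with a low value. They report only what shows in the picture. A call takes as long as a camera call. They do not tell look-alikes from the thing itself.
- look_for(camera, query): "centre" ([column, row] in pixels, amid what is visible of it).
- masks_of(camera, query): "region" (400x640 bool, what is visible of it) and "centre" ([column, row] in pixels, amid what is visible of it).
- tip_of(camera, query): "centre" ([column, row] in pixels: a listed point, or the origin of a listed thing).
The state is a dict: "t": time; "q": joint angles; "dq": joint speeds; "effort": joint torques, N m; "tool_pos": TCP position; "tool_rot": TCP orientation; "contact_force": force on the tool from outside, world axes, zero at the start; "wrist_torque": the same for the moment, N m; "opening": finger opening in m.
Only numpy, scipy, OpenCV 4.12 (cv2) and the standard library are available. Lean on these libraries where they do the work, as an engineer would, in place of code of your own. Each camera call takes 0.05 s, during which the arm holds its last target.

## Working session

There is one attempt and no reset: what is moved stays moved. The work goes in short steps, Python scripts to look and compute and a tool call to move; the robot and the scene stay as the last step left them, time stands still between calls to the robot, and variables do not carry over. Pictures are saved under pics/ and viewed, and the job is handed in when it is done.

Besides the shell and the picture viewer there is one more tool, called after "Call:" by a JSON object that holds its "fn" and its "kwargs". carry_out: Moves the arm, as the interface text tells. Shifts and turns lie within -1 to 1; 1 stands for 20 mm of shift or 0.1 rad of turn. Its arguments: {"type":"object","properties":{"increments":{"type":"array","items":{"type":"array"}},"squeeze":{"type":"number"}},"required":["increments"]}

```bash
mkdir -p pics; python3 - <<'E'
from station import *
import cv2,numpy as np
o=get_obs();print({k:np.round(v,3) for k,v in o.items()})
for n in("scene","top"):
    im,d=get_image(n);cv2.imwrite(f"pics/{n}0.png",im);np.save(f"pics/{n}0d.npy",d)
    c=get_calibration(n);print(n,c)
    for q in("carriage","jig","stop"):
        print(q,[(np.round(r["centre"]),round(r["p"],2)) for r in look_for(n,q)], [(np.round(r["centre"]),round(r["p"],2)) for r in tip_of(n,q)])
E
```

```text
{'t': np.float64(0.0), 'q': array([ 1.011,  0.053,  1.614, -0.   ,  1.476, -0.119]), 'dq': array([ 0.   ,  0.001, -0.   ,  0.001,  0.   , -0.002]), 'effort': array([ 0.0000e+00, -3.9369e+01, -3.7018e+01, -0.0000e+00,  7.0000e-03,
        0.0000e+00]), 'tool_pos': array([0.267, 0.565, 0.403]), 'tool_rot': array([-0.88 ,  1.388,  0.878]), 'contact_force': array([-0.138, -0.046, -0.362]), 'wrist_torque': array([-0.016,  0.06 ,  0.003]), 'opening': np.float64(0.086)}
scene {'fx': 506.48569738269043, 'fy': 506.48569738269043, 'cx': 312.5427300662656, 'cy': 199.10838603843024, 'position': array([ 1.06194176, -0.86905541,  0.86438881]), 'orientation': array([-2.2136871, -0.5108968,  0.2525055])}
carriage [(array([396., 190.]), 0.64), (array([310., 164.]), 0.56)] [(array([394., 199.]), 0.81), (array([310., 173.]), 0.79)]
jig [(array([287., 200.]), 0.68)] [(array([315., 184.]), 0.8)]
stop [(array([291., 215.]), 0.63)] [(array([293., 222.]), 0.9)]
top {'fx': 502.0069262052044, 'fy': 502.0069262052044, 'cx': 327.0485006853041, 'cy': 201.67078154216858, 'position': array([ 0.43820184, -0.0143611 ,  1.58315091]), 'orientation': array([-2.18030907,  2.13608192, -0.10621464])}
carriage [(array([284., 222.]), 0.64), (array([278., 143.]), 0.63)] [(array([281., 145.]), 0.69), (array([448., 254.]), 0.65), (array([283., 220.]), 0.59)]
jig [(array([312., 231.]), 0.74)] [(array([284., 215.]), 0.85), (array([283., 222.]), 0.53)]
stop [(array([350., 208.]), 0.59)] [(array([345., 209.]), 0.63)]
```

View pics/scene0.png

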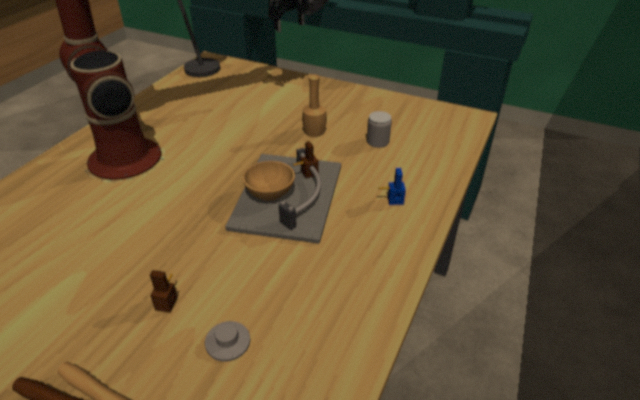

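View pics/top0.png

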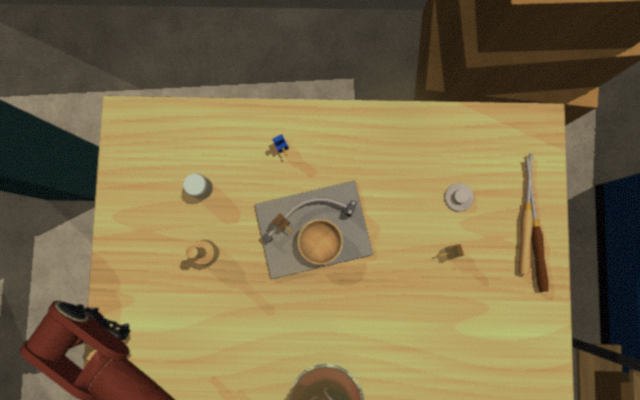

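```bash
python3 - <<'E'
import cv2
a=cv2.imread("pics/top0.png")[100:290,220:470];cv2.imwrite("pics/topc.png",cv2.resize(a,None,fx=3.1,fy=3.1,interpolation=2))
a=cv2.imread("pics/scene0.png")[110:290,190:440];cv2.imwrite("pics/scc.png",cv2.resize(a,None,fx=3.1,fy=3.1,interpolation=2))
E
```

```text
(no output)
```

View pics/topc.png

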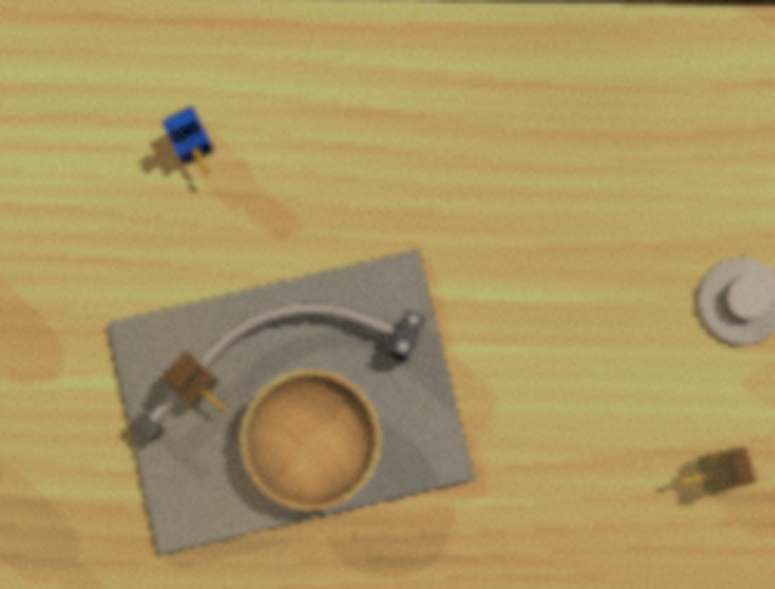

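View pics/scc.png

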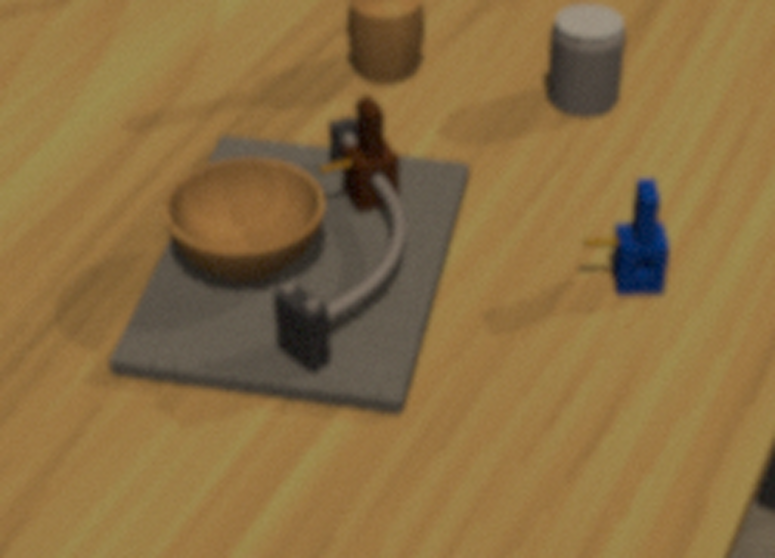

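```bash
cat > h.py <<'E'
from station import *
import cv2,numpy as np
from scipy.spatial.transform import Rotation as R
from scipy.optimize import least_squares
def back(px,z,c):
    px=np.atleast_2d(px).astype(float)
    r=np.c_[(px[:,0]-c["cx"])/c["fx"],(px[:,1]-c["cy"])/c["fy"],np.ones(len(px))]
    r=r@R.from_rotvec(c["orientation"]).as_matrix().T
    p=np.array(c["position"]); s=(z-p[2])/r[:,2]
    return p+r*s[:,None]
def proj(P,c):
    q=(np.atleast_2d(P)-c["position"])@R.from_rotvec(c["orientation"]).as_matrix()
    return np.c_[q[:,0]/q[:,2]*c["fx"]+c["cx"],q[:,1]/q[:,2]*c["fy"]+c["cy"]]
def projw(P,c):
    q=(np.atleast_2d(P)-c["position"])@R.from_rotvec(c["orientation"]).as_matrix()
    rr=np.hypot(q[:,0],q[:,1]);th=np.arctan2(rr,q[:,2])
    return np.c_[q[:,0]/rr*th*c["fx"]+c["cx"],q[:,1]/rr*th*c["fy"]+c["cy"]]
def path(s):  # jig frame pos, heading; s=0 at bend start (m)
    s=np.asarray(s,float);L=.13*np.radians(70)
    a=np.clip(s,0,L)/.13
    x=.13*np.sin(a);y=-.13*(1-np.cos(a))
    e=np.where(s<0,s,np.where(s>L,s-L,0))
    return np.c_[x+e*np.cos(a),y-e*np.sin(a)],-a
SEND=.13*np.radians(70)+.04
def tow(p,xy):
    c,s=np.cos(p[2]),np.sin(p[2]);return np.atleast_2d(xy)@np.array([[c,s],[-s,c]])+p[:2]
E
python3 - <<'E'
from h import *
c=get_calibration("top");d=np.load("pics/top0d.npy")
pts=np.array([(210,352),(225,336),(240,325),(270,314),(300,309),(335,312),(365,322),(385,332)])/3.1+[220,100]
P=back(pts,.048,c)[:,:2];print(P)
SS=np.linspace(-.09,SEND,400);J=path(SS)[0]
stop=back(np.array([[405,333]])/3.1+[220,100],.078,c)[0,:2];print("stoptop",stop)
car=back(np.array([[187,367]])/3.1+[220,100],.118,c)[0,:2];print("handle top",car)
Js=path([SEND+.01])[0]
def f(p):
    W=tow(p,J);r=np.min(np.linalg.norm(W[None]-P[:,None],axis=2),axis=1)
    return np.r_[r,(tow(p,Js)[0]-stop)*.7]
best=min((least_squares(f,[P[0,0],P[0,1],t]) for t in np.arange(-3,3,.5)),key=lambda r:r.cost)
p=best.x;print(p,np.round(best.fun*1000,1));np.save("jig0.npy",p)
im=cv2.imread("pics/top0.png")
W=tow(p,J);
for q in proj(np.c_[W,np.full(len(W),.048)],c): cv2.circle(im,tuple(np.round(q).astype(int)),0,(0,0,255),-1)
i=np.argmin(np.linalg.norm(W-car,axis=1));print("s car",SS[i],np.linalg.norm(W[i]-car),"heading",p[2])
cv2.imwrite("pics/fit0.png",cv2.resize(im[150:290,220:400],None,fx=4,fy=4))
for q in([284,215],[320,243],[260,205],[350,260]):print(q,c["position"][2]-d[q[1],q[0]])
w=get_calibration("wrist");print(w)
E
```

```text
[[ 0.57000479  0.12688904]
 [ 0.5862259   0.1124732 ]
 [ 0.59749016  0.09788932]
 [ 0.60906541  0.06838121]
 [ 0.61465318  0.03869925]
 [ 0.61234387  0.0038755 ]
 [ 0.60295291 -0.02608624]
 [ 0.59338173 -0.04608706]]
stoptop [ 0.58976093 -0.06490335]
handle top [0.54933894 0.14177343]
[ 0.57100902  0.12761372 -0.72199545] [ 1.2  0.5  1.3  0.2  0.2  0.2  0.3  1.4 -1.3  0.7]
s car -0.025575384431323123 0.0036949798382564583 heading -0.7219954497411321
[284, 215] 0.016010094589860024
[320, 243] 0.03885142893281657
[260, 205] -0.0031477919152669287
[350, 260] 0.02209918589082438
{'fx': 309.70691628693146, 'fy': 309.70691628693146, 'cx': 322.34053052546926, 'cy': 198.5545086506055, 'position': array([0.20267412, 0.59611781, 0.3744696 ]), 'orientation': array([2.44442437, 1.54857025, 0.22380721])}
```

View pics/fit0.png

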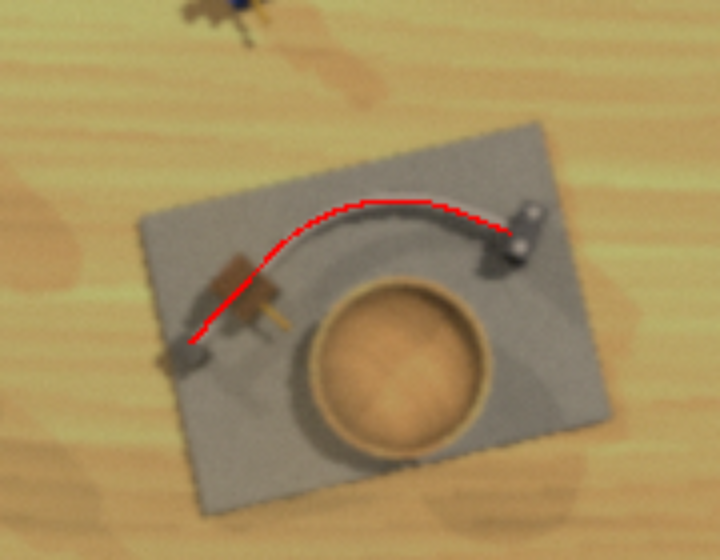

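```bash
python3 - <<'E'
from h import *
o=get_obs();M=R.from_rotvec(o["tool_rot"]).as_matrix();print(np.round(M,3))
def yaw(z):return np.arctan2(z[1],z[0])
y0=yaw(M[:,2]);print("jaw yaw",y0,"q1+..",o["q"])
h=-.722
for t in(h+np.pi/2,h-np.pi/2):
  print("start jaw",t,"turn",(t-y0+np.pi)%(2*np.pi)-np.pi)
w=get_calibration("wrist");Mw=R.from_rotvec(w["orientation"]).as_matrix();print(M.T@(w["position"]-o["tool_pos"]),M.T@Mw)
E
```

```text
[[ 0.    -0.904  0.427]
 [ 0.     0.427  0.904]
 [-1.    -0.     0.   ]]
jaw yaw 1.1299675614875542 q1+.. [ 1.01098904e+00  5.26414881e-02  1.61288362e+00 -1.39312384e-05
  1.47598621e+00 -1.18977204e-01]
start jaw 0.8487963267948966 turn -0.2811712346926578
start jaw -2.2927963267948965 turn 2.8604214188971353
[0.03027847 0.07104461 0.00062613] [[-1.50485539e-03 -2.80715045e-01  9.59789976e-01]
 [-3.48008523e-04 -9.59790858e-01 -2.80715849e-01]
 [ 9.99998807e-01 -7.56451851e-04  1.34665522e-03]]
```

Call:
{"fn": "carry_out", "kwargs": {"increments": [[[0, 0, -0.13], [0.64, -0.97, 0], 0.55], [[0, 0, -0.13], [0.64, -0.97, 0], 0.55], [[0, 0, -0.13], [0.64, -0.97, 0], 0.55], [[0, 0, -0.13], [0.64, -0.97, 0], 0.55], [[0, 0, -0.13], [0.64, -0.97, 0], 0.55], [[0, 0, -0.13], [0.64, -0.97, 0], 0.55], [[0, 0, -0.13], [0.64, -0.97, 0], 0.55], [[0, 0, -0.13], [0.64, -0.97, 0], 0.55]]}}

```text
t: 1.5
tool_pos: [0.3703, 0.4062, 0.4052]
tool_rot: [-0.799, 1.417, 0.801]
contact_force: [1.0, 0.6, 0.8]
opening: 0.0471
```

Call:
{"fn": "carry_out", "kwargs": {"increments": [[[0, 0, -0.13], [0.64, -0.97, 0], 0.55], [[0, 0, -0.13], [0.64, -0.97, 0], 0.55], [[0, 0, -0.13], [0.64, -0.97, 0], 0.55], [[0, 0, -0.13], [0.64, -0.97, 0], 0.55], [[0, 0, -0.13], [0.64, -0.97, 0], 0.55], [[0, 0, -0.13], [0.64, -0.97, 0], 0.55], [[0, 0, -0.13], [0.64, -0.97, 0], 0.55], [[0, 0, -0.13], [0.64, -0.97, 0], 0.55]]}}

```text
t: 2.3
tool_pos: [0.4761, 0.2439, 0.4066]
tool_rot: [-0.716, 1.444, 0.717]
contact_force: [-0.3, 0.3, 1.1]
opening: 0.0471
```

Call:
{"fn": "carry_out", "kwargs": {"increments": [[[0, 0, -0.1], [0.6, -0.9, -0.3], 0.55], [[0, 0, -0.1], [0.6, -0.9, -0.5], 0.55], [[0, 0, -0.1], [0.6, -0.9, -0.5], 0.55], [[0, 0, -0.1], [0.6, -0.9, -0.5], 0.55], [[0, 0, -0.1], [0.6, -0.7, -0.5], 0.55], [[0, 0, -0.1], [0.5, -0.5, -0.3], 0.55], [[0, 0, 0], [0, 0, 0], 0.55]]}}

```text
t: 3.0
tool_pos: [0.5499, 0.1414, 0.3548]
tool_rot: [-0.665, 1.457, 0.665]
contact_force: [1.5, -0.2, 0.2]
opening: 0.0469
```

```bash
python3 - <<'E'
from h import *
o=get_obs();M=R.from_rotvec(o["tool_rot"]).as_matrix();print(o["tool_pos"],np.arctan2(M[1,2],M[0,2]),M[:,0])
c=get_calibration("wrist");im,d=get_image("wrist");cv2.imwrite("pics/w1.png",im);np.save("pics/w1d.npy",d);np.save("pics/w1c.npy",c,allow_pickle=True)
p=np.load("jig0.npy");v=im.copy()
W=tow(p,path(np.linspace(-.09,SEND,60))[0])
for q in projw(np.c_[W,np.full(60,.048)],c):cv2.circle(v,tuple(np.round(q).astype(int)),1,(0,0,255),-1)
cv2.imwrite("pics/w1v.png",v)
E
```

```text
[0.54988524 0.14136126 0.35480508] 0.8526368366288027 [ 0.00848737  0.00345717 -0.99995801]
```

View pics/w1v.png

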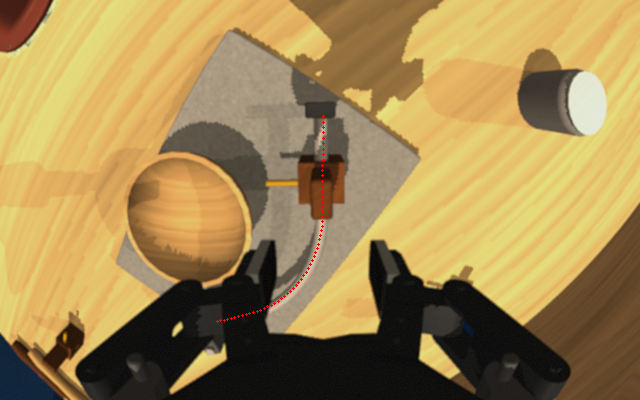

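View pics/w1.png

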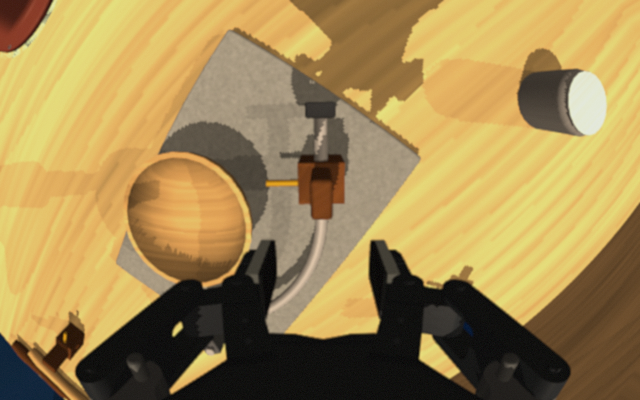

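```bash
python3 - <<'E'
from h import *
im=cv2.imread("pics/w1.png");d=np.load("pics/w1d.npy");c=np.load("pics/w1c.npy",allow_pickle=True).item()
p=np.load("jig0.npy");v=cv2.resize(im[90:330,200:400],None,fx=4,fy=4,interpolation=2)
v=v[0:600]
def draw(P,col):
    q=projw(P,c);q=((q-[200,90]+.5)*4).astype(int);cv2.polylines(v,[q.reshape(-1,1,2)],True,col,1)
for s in(-.03,):
  xy,h=path([s]);x=tow(p,xy)[0];a=p[2]+h[0];
  def box(lx,ly,z):
    return np.array([[*(x+np.array([[np.cos(a),-np.sin(a)],[np.sin(a),np.cos(a)]])@[u,w]),z] for u,w in((-lx,-ly),(lx,-ly),(lx,ly),(-lx,ly))])
  draw(box(.015,.008,.118),(0,255,0));draw(box(.018,.02,.068),(255,255,0))
cv2.imwrite("pics/w1z.png",v)
# depth of handle top
for q in [(321,185),(321,178),(321,200),(321,210)]:print(q,d[q[1],q[0]])
E
```

```text
(321, 185) 0.21199611
(321, 178) 0.21505538
(321, 200) 0.21455382
(321, 210) 0.21690871
```

View pics/w1z.png

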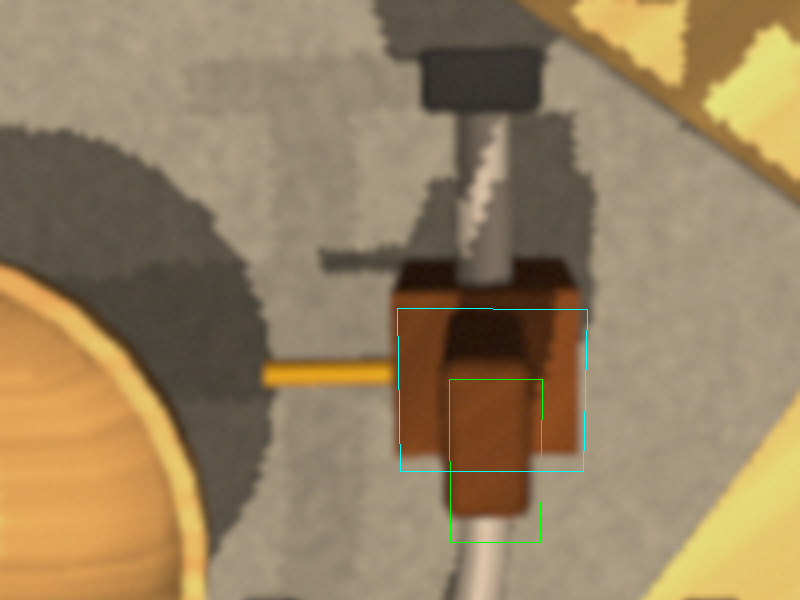

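```bash
python3 - <<'E'
from h import *
im=cv2.imread("pics/w1.png")
cv2.imwrite("pics/w1y.png",cv2.resize(im[210:335,200:350],None,fx=5,fy=4.8,interpolation=2))
E
```

```text
(no output)
```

View pics/w1y.png

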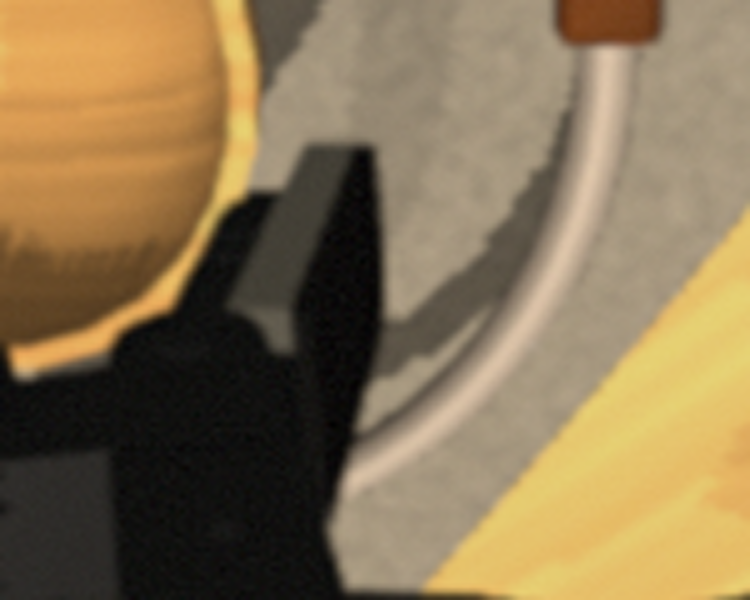

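```bash
python3 - <<'E'
from h import *
ct=get_calibration("top");c=np.load("pics/w1c.npy",allow_pickle=True).item()
wp=np.r_[np.array([(606,60),(597,150),(572,230),(510,325),(445,402),(362,465)])/[5,4.8]+[200,210],np.array([(484,190),(484,130)])/4+[200,90]]
tp=np.array([(210,352),(225,336),(240,325),(270,314),(300,309),(335,312),(365,322),(385,332)])/3.1+[220,100]
SS=np.linspace(-.09,SEND,600);J=path(SS)[0]
stop=np.array([[405,333]])/3.1+[220,100];Js=path([SEND+.01])[0]
def nd(a,b):return np.min(np.linalg.norm(a[None]-b[:,None],axis=2),axis=1)
def f(v):
    p=v[:3];W=np.c_[tow(p,J),np.full(len(J),.048)]
    W2=W.copy();W2[:,:2]+=v[3:5]  # top-camera calibration offset
    return np.r_[nd(projw(W,c),wp)*.9,nd(proj(W2,ct),tp)*3,(proj(np.c_[tow(p,Js)+v[3:5],[[.078]]],ct)-stop)[0]*2,v[3:5]*300]
r=least_squares(f,np.r_[np.load("jig0.npy"),0,0]);print(r.x,np.round(r.fun,2))
p=r.x[:3];np.save("jig.npy",p)
# carriage fit in wrist
h=np.array([(445,360),(530,360),(527,515),(445,515)])/4+[200,90];b=np.array([(392,290),(580,290),(578,455),(396,455)])/4+[200,90]
def cor(v,lx,ly,z):
    a=v[2];m=np.array([[np.cos(a),-np.sin(a)],[np.sin(a),np.cos(a)]])
    # image up=-x(back), left=-y
    return np.c_[(m@np.array([(-lx,-ly),(-lx,ly),(lx,ly),(lx,-ly)]).T).T+v[:2],np.full(4,z)]
g=lambda v:np.r_[(projw(cor(v,.0145,.0075,.118),c)-h).ravel(),(projw(cor(v,.018,.02,.068),c)-b).ravel()]
k=least_squares(g,[.546,.144,p[2]]);print("car",k.x,np.round(k.fun,1))
W=tow(p,J);i=np.argmin(np.linalg.norm(W-k.x[:2],axis=1));print("s",SS[i],np.linalg.norm(W[i]-k.x[:2]),W[i])
print("start of bend",p,"home",tow(p,path([SEND-.018])[0]),p[2]-np.radians(70))
E
```

```text
[ 0.57263936  0.12521826 -0.71723135 -0.00209939  0.00251035] [ 0.16  0.53  0.63  0.74  0.09  0.71  0.36  0.34  0.95  0.63  1.39  0.22
  0.16  0.15  0.08  1.62 -0.83  0.89 -0.63  0.75]
car [ 0.544923    0.14913512 -0.72068763] [-0.3 -0.2  0.4 -0.3  0.6  0.8  0.   0.9 -0.4 -0.2  0.3 -0.2 -0.1 -0.5
 -0.7 -0.5]
s -0.03647817900768827 0.0002332865784513461 [0.54514837 0.14919539]
start of bend [ 0.57263936  0.12521826 -0.71723135] home [[ 0.60056097 -0.04006678]] -1.938961821455108
```

Call:
{"fn": "carry_out", "kwargs": {"increments": [[[-0.03, 0.08, 0], [-0.25, 0.4, -0.5], 0.5], [[0, 0, 0], [0, 0, -0.8], 0.5], [[0, 0, 0], [0, 0, -0.9], 0.5], [[0, 0, 0], [0, 0, -0.9], 0.5], [[0, 0, 0], [0, 0, -0.9], 0.5], [[0, 0, 0], [0, 0, -0.6], 0.5], [[0, 0, 0], [0, 0, 0], 0.5]]}}

```text
t: 3.75
tool_pos: [0.54, 0.1559, 0.257]
tool_rot: [-0.671, 1.463, 0.674]
contact_force: [-0.9, -0.3, -0.1]
opening: 0.0427
```

```bash
cat > st.py <<'E'
from h import *
o=get_obs();M=R.from_rotvec(o["tool_rot"]).as_matrix();g=o["tool_pos"]+.155*M[:,0]
p=np.load("jig.npy");SS=np.linspace(-.09,SEND,2000);J,H=path(SS);W=tow(p,J)
i=np.argmin(np.linalg.norm(W-g[:2],axis=1));n=np.array([-np.sin(p[2]+H[i]),np.cos(p[2]+H[i])])
print("t",o["t"],"grasp",g.round(4),"jaw",round(np.arctan2(M[1,2],M[0,2]),4),"x",M[:,0].round(4),"s",SS[i].round(4),"lat",((g[:2]-W[i])@n).round(4),"head err",round(np.arctan2(M[1,2],M[0,2])-np.pi/2-p[2]-H[i],4),"F",o["contact_force"].round(1),o["wrist_torque"].round(2),o["opening"])
E
python3 st.py
```

```text
t 3.75 grasp [0.54   0.1562 0.102 ] jaw 0.8618 x [-0.     0.002 -1.   ] s -0.0449 lat 0.0019 head err 0.0082 F [-0.9 -0.3 -0.1] [-0.04  0.03  0.02] 0.042674550141202576
```

Call:
{"fn": "carry_out", "kwargs": {"increments": [[[-0.02, 0, -0.1], [0.25, -0.35, -0.15], 0.5], [[0, 0, 0], [0, 0, 0], 0.5], [[0, 0, 0], [0, 0, 0], 0.5]]}}

```text
t: 4.05
tool_pos: [0.5457, 0.149, 0.2548]
tool_rot: [-0.666, 1.465, 0.665]
contact_force: [0.6, -0.5, -0.6]
opening: 0.0425
```

```bash
python3 st.py;  python3 - <<'E'
from h import *
im,d=get_image("wrist");cv2.imwrite("pics/w2.png",im)
E
```

```text
t 4.05 grasp [0.546  0.149  0.0998] jaw 0.8521 x [ 1.9e-03 -1.0e-04 -1.0e+00] s -0.0357 lat 0.0004 head err -0.0015 F [ 0.6 -0.5 -0.6] [-0.03 -0.01 -0.01] 0.042535349352241465
```

View pics/w2.png

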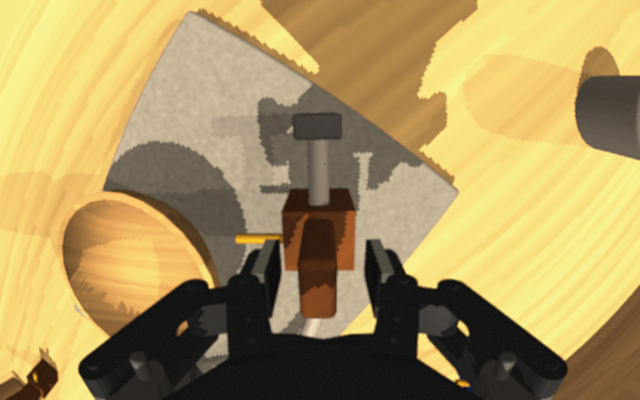

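Call:
{"fn": "carry_out", "kwargs": {"increments": [[[0, 0, 0], [0, 0, 0], 0], [[0, 0, 0], [0, 0, 0], 0], [[0, 0, 0], [0, 0, 0], 0], [[0, 0, 0], [0, 0, 0], 0], [[0, 0, 0], [0, 0, 0], 0]], "squeeze": 35}}

```text
t: 4.6
tool_pos: [0.5461, 0.1489, 0.2564]
tool_rot: [-0.666, 1.462, 0.663]
contact_force: [0.6, 0.3, -0.9]
opening: 0.0154
```

```bash
python3 st.py
```

```text
t 4.6 grasp [0.5468 0.1489 0.1014] jaw 0.8518 x [ 4.5e-03  1.0e-04 -1.0e+00] s -0.0351 lat 0.0009 head err -0.0017 F [ 0.6  0.3 -0.9] [-0.07  0.03 -0.03] 0.01540276742088336
```

```bash
cat > plan.py <<'E'
import sys
exec(open("st.py").read())
step=float(sys.argv[1]);n=int(sys.argv[2]);s=SS[i];end=float(sys.argv[3]) if len(sys.argv)>3 else SEND-.018
T=np.minimum(s+step*np.arange(1,n+1),end);xy,h=path(T);X=tow(p,xy);
jaw=p[2]+h+np.pi/2;j0=np.arctan2(M[1,2],M[0,2]);prev=g[:2]
wx=(-M[1,0]);wy=(M[0,0])
print("tilt fix wx,wy units",(wx/.1).round(2),(wy/.1).round(2),"dz units for .099",((.099-g[2])/.02).round(2))
for k in range(n):
    print(T[k].round(4),"rz",((jaw[k]-j0)/.1).round(2),"d",((X[k]-prev)/.02).round(2));prev=X[k];j0=jaw[k]
E
python3 plan.py .008 7
```

```text
t 4.6 grasp [0.5468 0.1489 0.1014] jaw 0.8518 x [ 4.5e-03  1.0e-04 -1.0e+00] s -0.0351 lat 0.0009 head err -0.0017 F [ 0.6  0.3 -0.9] [-0.07  0.03 -0.03] 0.01540276742088336
tilt fix wx,wy units -0.0 0.04 dz units for .099 -0.12
-0.0271 rz 0.02 d [ 0.27 -0.29]
-0.0191 rz 0.0 d [ 0.3  -0.26]
-0.0111 rz 0.0 d [ 0.3  -0.26]
-0.0031 rz 0.0 d [ 0.3  -0.26]
0.0049 rz -0.38 d [ 0.3  -0.27]
0.0129 rz -0.62 d [ 0.28 -0.28]
0.0209 rz -0.62 d [ 0.26 -0.3 ]
```

Call:
{"fn": "carry_out", "kwargs": {"increments": [[[0, 0.03, 0], [0.27, -0.28, -0.05], 0], [[0, 0, 0], [0.3, -0.26, 0], 0], [[0, 0, 0], [0.3, -0.26, 0], 0], [[0, 0, 0], [0.3, -0.26, 0], 0], [[0, 0, 0], [0, 0, 0], 0]]}}

```text
t: 5.1
tool_pos: [0.5723, 0.1256, 0.2564]
tool_rot: [-0.666, 1.463, 0.664]
contact_force: [-0.9, 0.4, -0.3]
opening: 0.0155
```

```bash
python3 plan.py .008 7
```

```text
t 5.1 grasp [0.5729 0.1256 0.1014] jaw 0.8517 x [ 0.0035 -0.     -1.    ] s -0.0001 lat 0.0004 head err -0.0019 F [-0.9  0.4 -0.3] [-0.1  -0.02  0.  ] 0.01554071057227191
tilt fix wx,wy units 0.0 0.04 dz units for .099 -0.12
0.0079 rz -0.59 d [ 0.28 -0.29]
0.0159 rz -0.62 d [ 0.28 -0.29]
0.0239 rz -0.62 d [ 0.26 -0.31]
0.0319 rz -0.62 d [ 0.24 -0.32]
0.0399 rz -0.62 d [ 0.22 -0.34]
0.0479 rz -0.62 d [ 0.2  -0.35]
0.0559 rz -0.62 d [ 0.18 -0.36]
```

Call:
{"fn": "carry_out", "kwargs": {"increments": [[[0, 0, -0.59], [0.28, -0.29, 0], 0], [[0, 0, -0.62], [0.28, -0.29, 0], 0], [[0, 0, -0.62], [0.26, -0.31, 0], 0], [[0, 0, -0.62], [0.24, -0.32, 0], 0], [[0, 0, 0], [0, 0, 0], 0]]}}

```text
t: 5.6
tool_pos: [0.595, 0.0998, 0.2563]
tool_rot: [-0.468, 1.518, 0.466]
contact_force: [1.1, -0.8, 0.5]
opening: 0.0155
```

```bash
python3 plan.py .008 6
```

```text
t 5.6 grasp [0.5953 0.0998 0.1013] jaw 0.5964 x [ 2.4e-03 -3.0e-04 -1.0e+00] s 0.0341 lat 0.0002 head err 0.0052 F [ 1.1 -0.8  0.5] [-0.11 -0.    0.01] 0.01549508966536456
tilt fix wx,wy units 0.0 0.02 dz units for .099 -0.12
0.0421 rz -0.67 d [ 0.2  -0.34]
0.0501 rz -0.62 d [ 0.19 -0.35]
0.0581 rz -0.62 d [ 0.17 -0.36]
0.0661 rz -0.62 d [ 0.15 -0.37]
0.0741 rz -0.62 d [ 0.12 -0.38]
0.0821 rz -0.62 d [ 0.1  -0.39]
```

Call:
{"fn": "carry_out", "kwargs": {"increments": [[[0, 0, -0.67], [0.2, -0.34, 0], 0], [[0, 0, -0.62], [0.19, -0.35, 0], 0], [[0, 0, -0.62], [0.17, -0.36, 0], 0], [[0, 0, -0.62], [0.15, -0.37, 0], 0], [[0, 0, -0.62], [0.12, -0.38, 0], 0], [[0, 0, 0], [0, 0, 0], 0]]}}

```text
t: 6.2
tool_pos: [0.6114, 0.0641, 0.2564]
tool_rot: [-0.218, 1.559, 0.219]
contact_force: [0.7, 0.4, 1.4]
opening: 0.0155
```

```bash
python3 plan.py .008 8
```

```text
t 6.2 grasp [0.6115 0.0643 0.1014] jaw 0.2783 x [ 8.0e-04  1.2e-03 -1.0e+00] s 0.0733 lat -0.0003 head err -0.0117 F [0.7 0.4 1.4] [-0.14  0.03 -0.02] 0.015473242247333195
tilt fix wx,wy units -0.01 0.01 dz units for .099 -0.12
0.0813 rz -0.5 d [ 0.12 -0.38]
0.0893 rz -0.62 d [ 0.08 -0.39]
0.0973 rz -0.62 d [ 0.05 -0.4 ]
0.1053 rz -0.62 d [ 0.03 -0.4 ]
0.1133 rz -0.62 d [ 0.01 -0.4 ]
0.1213 rz -0.62 d [-0.02 -0.4 ]
0.1293 rz -0.62 d [-0.04 -0.4 ]
0.1373 rz -0.62 d [-0.07 -0.39]
```

Call:
{"fn": "carry_out", "kwargs": {"increments": [[[0, 0, -0.5], [0.12, -0.38, 0], 0], [[0, 0, -0.62], [0.08, -0.39, 0], 0], [[0, 0, -0.62], [0.05, -0.4, 0], 0], [[0, 0, -0.62], [0.03, -0.4, 0], 0], [[0, 0, -0.62], [0.01, -0.4, 0], 0], [[0, 0, 0], [0, 0, 0], 0]]}}

```text
t: 6.8
tool_pos: [0.6163, 0.0268, 0.2564]
tool_rot: [0.015, 1.57, -0.008]
contact_force: [0.4, -0.4, 1.3]
opening: 0.0157
```

```bash
python3 plan.py .008 8
```

```text
t 6.8 grasp [0.6164 0.0275 0.1014] jaw -0.0151 x [ 6.0e-04  4.3e-03 -1.0e+00] s 0.1107 lat -0.0008 head err -0.0172 F [ 0.4 -0.4  1.3] [-0.12  0.02 -0.05] 0.015722076915877167
tilt fix wx,wy units -0.04 0.01 dz units for .099 -0.12
0.1187 rz -0.44 d [ 0.03 -0.4 ]
0.1267 rz -0.62 d [-0.04 -0.4 ]
0.1347 rz -0.62 d [-0.06 -0.4 ]
0.1427 rz -0.62 d [-0.08 -0.39]
0.1507 rz -0.62 d [-0.11 -0.38]
0.1587 rz -0.62 d [-0.13 -0.38]
0.1667 rz -0.01 d [-0.14 -0.37]
0.1747 rz 0.0 d [-0.14 -0.37]
```

Call:
{"fn": "carry_out", "kwargs": {"increments": [[[-0.03, 0, -0.44], [0.03, -0.4, 0], 0], [[0, 0, -0.62], [-0.04, -0.4, 0], 0], [[0, 0, -0.62], [-0.06, -0.4, 0], 0], [[0, 0, -0.62], [-0.08, -0.39, 0], 0], [[0, 0, -0.62], [-0.11, -0.38, 0], 0], [[0, 0, 0], [0, 0, 0], 0]]}}

```text
t: 7.4
tool_pos: [0.6103, -0.0092, 0.2564]
tool_rot: [0.238, 1.558, -0.23]
contact_force: [0.1, -0.0, 0.7]
opening: 0.0157
```

```bash
python3 plan.py .006 6;python3 - <<'E'
from h import *
for n in("wrist","scene"):
    im,d=get_image(n);cv2.imwrite(f"pics/{n}3.png",im if n=="wrist" else cv2.resize(im[110:290,190:440],None,fx=3.1,fy=3.1,interpolation=2))
E
```

```text
t 7.4 grasp [ 0.6105 -0.0084  0.1014] jaw -0.2978 x [ 0.0013  0.0048 -1.    ] s 0.1475 lat -0.0017 head err -0.0165 F [ 0.1 -0.   0.7] [-0.1   0.03 -0.01] 0.015672915988481938
tilt fix wx,wy units -0.05 0.01 dz units for .099 -0.12
0.1535 rz -0.3 d [-0.01 -0.31]
0.1595 rz -0.41 d [-0.1  -0.28]
0.1655 rz 0.0 d [-0.11 -0.28]
0.1715 rz 0.0 d [-0.11 -0.28]
0.1775 rz 0.0 d [-0.11 -0.28]
0.1808 rz 0.0 d [-0.06 -0.15]
```

View pics/scene3.png

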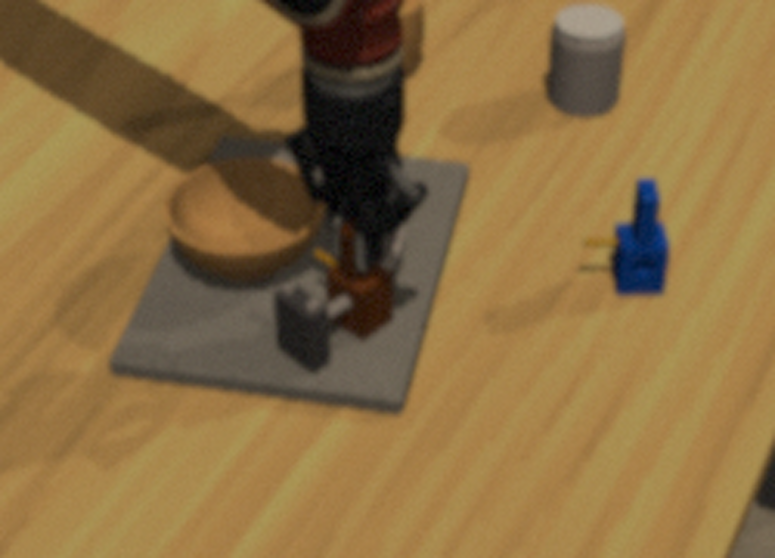

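View pics/wrist3.png

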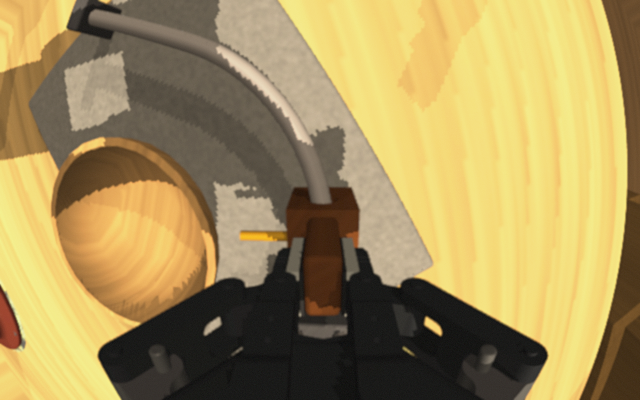

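Call:
{"fn": "carry_out", "kwargs": {"increments": [[[-0.03, 0, -0.3], [0, -0.31, 0], 0], [[0, 0, -0.41], [-0.1, -0.28, 0], 0], [[0, 0, 0], [-0.11, -0.28, 0], 0], [[0, 0, 0], [-0.11, -0.28, 0], 0], [[0, 0, 0], [0, 0, 0], 0]]}}

```text
t: 8.0
tool_pos: [0.6039, -0.0314, 0.2564]
tool_rot: [0.288, 1.55, -0.284]
contact_force: [-0.1, -0.8, 1.2]
opening: 0.0158
```

```bash
python3 plan.py .003 5 .195
```

```text
t 8.0 grasp [ 0.6042 -0.031   0.1014] jaw -0.3648 x [ 0.0019  0.0025 -1.    ] s 0.1711 lat 0.0001 head err 0.0033 F [-0.1 -0.8  1.2] [-0.12  0.02  0.02] 0.015777877846628225
tilt fix wx,wy units -0.02 0.02 dz units for .099 -0.12
0.1741 rz -0.03 d [-0.06 -0.14]
0.1771 rz 0.0 d [-0.05 -0.14]
0.1801 rz 0.0 d [-0.05 -0.14]
0.1831 rz 0.0 d [-0.05 -0.14]
0.1861 rz 0.0 d [-0.05 -0.14]
```

Call:
{"fn": "carry_out", "kwargs": {"increments": [[[0, 0, -0.03], [-0.06, -0.14, 0], 0], [[0, 0, 0], [-0.05, -0.14, 0], 0], [[0, 0, 0], [-0.05, -0.14, 0], 0]]}}

```text
t: 8.3
tool_pos: [0.6005, -0.0401, 0.2564]
tool_rot: [0.291, 1.55, -0.285]
contact_force: [1.0, 0.4, 0.3]
opening: 0.0155
```

Call:
{"fn": "carry_out", "kwargs": {"increments": [[[0, 0, 0], [-0.05, -0.14, 0], 0], [[0, 0, 0], [-0.05, -0.14, 0], 0]]}}

```text
t: 8.5
tool_pos: [0.599, -0.0438, 0.2567]
tool_rot: [0.299, 1.548, -0.278]
contact_force: [3.5, 10.5, 1.1]
opening: 0.0157
```

```bash
python3 plan.py .003 3 .195;python3 - <<'E'
from h import *
for n in("top","scene"):
    im,d=get_image(n);cv2.imwrite(f"pics/{n}4.png",cv2.resize(im[110:290,190:440],None,fx=3.1,fy=3.1,interpolation=2))
E
```

```text
t 8.5 grasp [ 0.6    -0.0419  0.1017] jaw -0.3677 x [ 0.0061  0.0126 -0.9999] s 0.1828 lat 0.0001 head err 0.0005 F [ 3.5 10.5  1.1] [ 1.94 -0.61  0.14] 0.015746240059372807
tilt fix wx,wy units -0.13 0.06 dz units for .099 -0.14
0.1858 rz -0.0 d [-0.06 -0.14]
0.1888 rz 0.0 d [-0.05 -0.14]
0.1918 rz 0.0 d [-0.05 -0.14]
```

View pics/scene4.png

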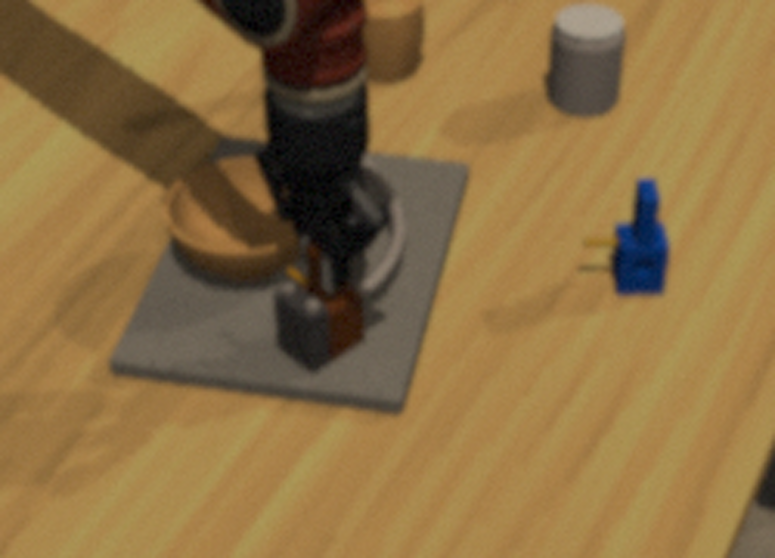

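The force of about 11 N, at the predicted place, shows the carriage is against the stop, and the scene picture agrees. I'll ease the pressure slightly and then release.

Call:
{"fn": "carry_out", "kwargs": {"increments": [[[0, 0, 0], [0.03, 0.07, 0], 0], [[0, 0, 0], [0, 0, 0], 0.15], [[0, 0, 0], [0, 0, 0], 0.3], [[0, 0, 0], [0, 0, 0], 0.45], [[0, 0, 0], [0, 0, 0], 0.45], [[0, 0, 0], [0, 0, 0], 0.45]]}}

```text
t: 9.2
tool_pos: [0.5993, -0.0429, 0.2562]
tool_rot: [0.297, 1.549, -0.279]
contact_force: [-0.3, 0.3, 0.3]
opening: 0.0381
```

Call:
{"fn": "carry_out", "kwargs": {"increments": [[[0, 0, 0], [0, 0, 0.5], 0.45], [[0, 0, 0], [0, 0, 0.8], 0.45], [[0, 0, 0], [0, 0, 0.9], 0.45], [[0, 0, 0], [0, 0, 0.9], 0.45], [[0, 0, 0], [0, 0, 0.9], 0.45], [[0, 0, 0], [0.3, 0.5, 0.9], 0.45], [[0, 0, 0], [0.3, 0.9, 0.6], 0.45], [[0, 0, 0], [0.3, 0.9, 0], 0.45]]}}

```text
t: 10.0
tool_pos: [0.617, 0.0021, 0.3816]
tool_rot: [0.3, 1.54, -0.282]
contact_force: [0.5, -1.1, 0.5]
opening: 0.0387
```

```bash
python3 st.py;python3 - <<'E'
from h import *
p=np.load("jig.npy")
for n in("wrist","scene"):
    c=get_calibration(n);im,d=get_image(n)
    if n=="wrist":
      x=tow(p,path([SEND-.018])[0])[0];a=p[2]-np.radians(70);m=np.array([[np.cos(a),-np.sin(a)],[np.sin(a),np.cos(a)]])
      v=cv2.resize(im,None,fx=4,fy=4,interpolation=2)
      for lx,ly,z in((.015,.008,.118),(.018,.02,.068)):
        q=projw(np.c_[(m@np.array([(-lx,-ly),(-lx,ly),(lx,ly),(lx,-ly)]).T).T+x,np.full(4,z)],c);print(q.round())
        cv2.polylines(v,[(q*4+2).astype(int).reshape(-1,1,2)],True,(0,255,0),1)
      k=(q.mean(0)*4).astype(int);v=v[max(0,k[1]-300):k[1]+300,max(0,k[0]-400):k[0]+400];cv2.imwrite("pics/w5z.png",v);cv2.imwrite("pics/w5.png",im)
    else: cv2.imwrite("pics/s5.png",cv2.resize(im[110:290,190:440],None,fx=3.1,fy=3.1,interpolation=2))
E
```

```text
t 10.0 grasp [0.6191 0.0035 0.2266] jaw -0.3714 x [ 0.013   0.0088 -0.9999] s 0.1341 lat 0.004 head err -0.1935 F [ 0.5 -1.1  0.5] [-0.01 -0.03 -0.04] 0.03871478441849056
[[309. 243.]
 [329. 243.]
 [329. 274.]
 [310. 275.]]
[[298. 219.]
 [340. 219.]
 [339. 253.]
 [300. 253.]]
```

View pics/w5z.png

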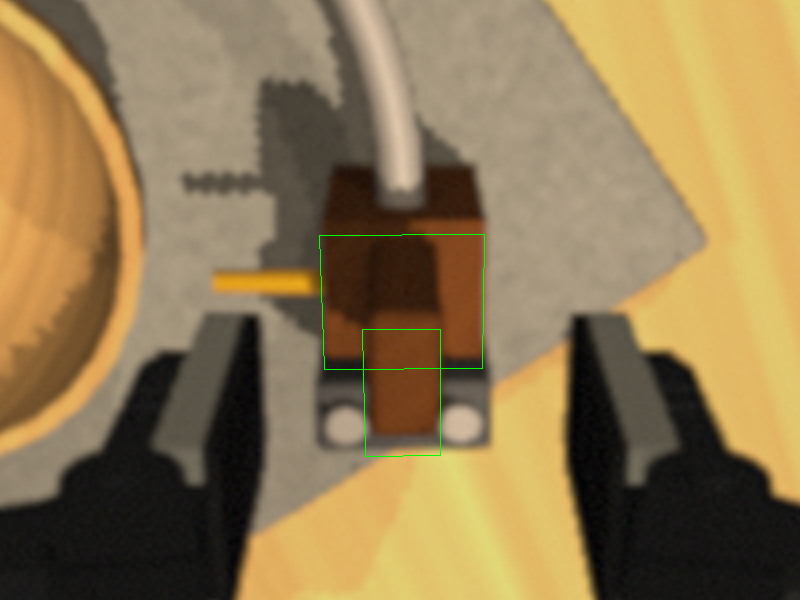

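View pics/s5.png

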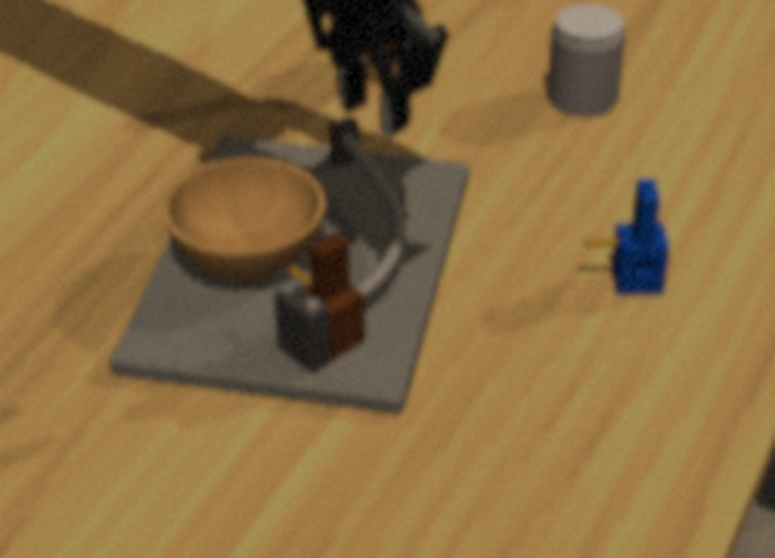

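```bash
python3 - <<'E'
from h import *
c=get_calibration("wrist")  # arm still
p=np.load("jig.npy");a=p[2]-np.radians(70);u=np.array([np.cos(a),np.sin(a)])
q=np.array([(298,219),(340,219),(339,253),(300,253)]).mean(0)
k=(q*4).astype(int);off=np.array([k[0]-400,max(0,k[1]-300)])
def bw(px,z):
    x,y=(px[0]-c["cx"]),(px[1]-c["cy"]);r=np.hypot(x,y);t=r/c["fx"]
    d=R.from_rotvec(c["orientation"]).as_matrix()@np.array([x/r*np.sin(t),y/r*np.sin(t),np.cos(t)])
    return (c["position"]+d*(z-c["position"][2])/d[2])[:2]
for nm,px,z in(("block front",(345,360),.068),("block front r",(460,360),.068),("block back",(400,219),.068),("stop near",(350,379),.078),("stop near r",(470,379),.078),("stop far",(400,447),.078),("handle front",(405,433),.118),("handle rear",(405,312),.118)):
    w=bw((np.array(px)+off)/4,z);print(nm,w.round(4),"along",((w-tow(p,path([SEND])[0])[0])@u*1000).round(1))
cm,_=get_image("top");c2=get_image("top")
print([(np.round(r["centre"],1),round(r["p"],2)) for r in look_for("top","spare")])
E
```

```text
block front [ 0.5817 -0.048 ] along -3.9
block front r [ 0.6086 -0.0584] along -3.8
block back [ 0.6082 -0.018 ] along -41.3
stop near [ 0.5831 -0.049 ] along -3.4
stop near r [ 0.6104 -0.0596] along -3.3
stop far [ 0.5875 -0.0711] along 15.7
handle front [ 0.598  -0.0475] along -10.1
handle rear [ 0.6082 -0.0213] along -38.2
[(array([453.9, 251.9]), 0.79)]
```

```bash
python3 - <<'E'
from station import *
o=get_obs();print(o["t"],abs(o["dq"]).max());print(finish_job())
E
```

```text
10.25 0.010547496681531165
the job is handed in; nothing more can be done
None
```

I took the carriage by its handle, slid it along the bar and round the bend while turning it to follow, and pressed it against the stop block. I then eased off, let go, and lifted the gripper clear. I handed the job in at about 10.3 s.

- **Home at the stop:** on the way in, the contact force rose to about 11 N where my fit put the stop. After release, the wrist view puts the gap between block and stop at about 0.5 mm.
- **Alignment:** the carriage looks in line with the bar and upright.
- **Spare carriage:** the network found it in the top view where it first stood, and I never went near it.
- **Disagreement:** the wrist view puts the stop face about 3.5 mm short of where my fit placed it. The carriage and stop are offset by the same amount, so the gap reading still holds.

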